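# Take an incubator temperature logger off its keyhole studs and dock it for calibration

### The arm

A 6-joint arm with a two-finger parallel gripper is mounted at the origin on the work surface. World frame = base frame: x ahead of the robot, y to its left, z up, the work surface at z = 0. Lengths are in m, angles in rad, forces in N, time in s.
With the tool pointing down it reaches from about 0.325 to 0.925 m from the base axis. Payload 3.1 kg.
Tool frame: the origin (TCP) lies at the very end of the fingers, on their centre line; the grasp point (between the pads) lies bot.tcp_to_grasp behind it (bot.tcp_to_grasp is the distance from the TCP to the grasp point, in m); y points along the fingers, z is the direction in which the jaws open and shut, and the axes are right-handed (so a half turn about y gives the same grasp; the last joint's range is limited). The gripper opens to 85 mm and grips with 20 to 120 N. Pads are 22 mm wide; open, the fingers measure 114 mm over their backs; the gripper's body (76 mm by 85 mm) begins 54 mm behind the grasp point. The pads swing forward as they close: fully open they stand 13 mm farther back than shut.
Start: joints at [1.128, 0.217, 1.613, -0, 1.311, -0.112], TCP at [0.203, 0.591, 0.199] pointing down, gripper open.
Joint ranges: [-2.75, 2.75], [-0.78, 2.1], [0.31, 2.55], [-1.13, 4.27], [0.13, 2.63], [-2.58, 2.58]. Speed limits (rad/s): [2.79, 2.79, 3.14, 3.14, 3.14, 3.14].

### API

Orientations are given as a unit quaternion [w, x, y, z].
In Python, from bench import bot, claw, planner, get_image, camera_params, job, readout gives the robot as it stands. The module is installed in compiled form; this text tells all that it offers. Calls block until the motion is done:
- bot.move_pose(position, orientation): joint-space move of the TCP to a pose.
- bot.move_linear(position, frame=None, speed=0.15): straight line of the TCP; frame=None keeps the orientation; speed is the mean speed in m/s.
- bot.move_joints(angles): joint-space move.
- claw.set_gripper(opening, grasp_force=None): finger opening in m; grasp_force is the grip in N (None keeps the last); returns when the fingers have stopped.
- bot.pause(seconds).
- planner.solve_ik(position, orientation): joint angles nearest the present ones, or None.
- get_image(name): name is "scene" or "top"; returns (picture, depth): 400x640x3 uint8, blue, green, red; 400x640 float32, m along the optical axis (not along the pixel's ray), 0 where there is no reading.
- camera_params(name): a dict with "intrinsics" (3x3 intrinsics, pixels), "extrinsics" (4x4, takes a point from camera to world coordinates). Camera axes: x right, y down, z forward; pixel columns grow to the right and rows downward; lengths in m; the calibration is good to about 2 mm. A picture is of the moment at which its call begins. camera_params takes no time and is no camera call.
A pose or a line that the arm cannot do raises bot.Unreachable and nothing moves.
- job.job_done(): hands the job in, once; it reports no verdict.
Readings, each from a call of its own:
- readout.current_time(): time.
- readout.current_q(): joint angles.
- readout.current_joint_vel(): joint speeds.
- readout.current_joint_torque(): joint torques, N m.
- readout.current_eef_pos(): TCP position.
- readout.current_ee_rot(): TCP orientation.
- readout.current_ft_force(): force on the tool from outside, world axes, zero at the start.
- readout.current_ft_torque(): the same for the moment, N m.
- readout.current_opening(): finger opening in m.
Only numpy, scipy, OpenCV 4.12 (cv2) and the standard library are available. Lean on these libraries where they do the work, as an engineer would, in place of code of your own. Each camera call takes 0.05 s, during which the arm holds its last target.

### The job

Take the white temperature logger off its steel post: slide it up until the studs stand at the wide ends of its keyhole slots, then draw it off them away from the robot, and stand it upright on the blue mat and let go, so that it can be taken afresh by its front and back. Then lower it fully home, upright and with its screen facing away from the robot, between the tall cheeks of the calibration dock, let go, and push the dock's red-knobbed lever right over, away from the robot. Keep the logger upright throughout, do not drop it, and leave the other things on the bench where they are.

Things in the scene. Friction and masses are not known exactly. Their poses are not given: they have to be found in the camera images.
- logger: White temperature logger, an upright box 36 deep (x) x 60 wide (y) x 150 mm tall (z), 0.25-0.5 kg. Origin: centre of its underside; +x is the screen side, -x the back with two keyholes. Starts hanging on the post, back to it, underside about 55 mm above the bench, leaning at most 2 degrees. Its sides, and the top 45 mm of front and back, are plain and flat.
- logger_keyhole (a point): Centre of the upper keyhole's wide opening (24 mm square) in the logger's 5 mm back plate, 78 mm above its underside; the lower one is 60 mm below. An 11 mm slot runs up from each; hanging, the studs sit 22 mm above the opening centres. So raise the logger 22 mm (18 to 26 will do; a stop is met at 30), then draw it off at least 15 mm along the post's +x.
- logger_screen (a point): Point on the logger's front face, at the middle of its dark screen, 18 mm ahead of its origin (+x) and 78 mm above it. Axes as the logger's.
- panel: Fixed steel hanging post: upright plate 90 wide (y), 8 thick, 175 mm tall, its foot 90 mm to -x. Origin: on the bench at the middle of the plate's front face; +x, roughly away from the robot, is the way its studs point. Two brass studs on its centre line, 95 and 155 mm up: shank 8, head 16 mm across, ending 11.5 mm from the plate. Hung logger's origin: about 19 mm to +x, 55 mm up.
- mat: Blue set-down mat, fixed, 140 x 140 x 3 mm; origin: centre of its underside, its top is 3 mm above the bench. It and the dock stand to the left and right of the post, either way round.
- dock: Fixed calibration dock. Origin: on the bench under the centre of its bay; +x, roughly away from the robot, is its front, where the screen must face. Bay floor 12 mm up: a home logger's origin is there. Base plate 110 mm in x, from 55 mm to +y to 145 mm to -y. Its lever's axis is 105 mm to -y of the origin.
- dock_bay (a point): Centre of the bay floor, 12 mm above the bench, axes as the dock's. Grey cheeks left and right (y), 66 mm apart inside, 46 mm deep in x, rise to 140 mm above the bench, with flares to 153 mm. Front and back have only lips 38 mm tall, 42 mm apart inside, flared to 45 mm. So the docked logger can be held by its front and back but hardly by its sides.
- lock (a joint): Lever angle, rad: 0 leaning 0.5 rad to the dock's -x (to the robot), 1.0 leaning 0.5 rad to its +x (end stop). Starts at 0 to 0.25, moves with light friction (about 1 N at the knob), stays where it is left. Its axis lies along the dock's y, 34 mm above the bench, 105 mm to -y of the dock's origin.
- lock_tip (a point): Centre of the lever's red ball knob (26 mm in diameter), 80 mm from the lever's axis; about 104 mm above the bench and 38 mm to -x of the axis at joint value 0, 38 mm to +x at value 1.
- dishes: Stack of three clear dishes, 90 mm across, 43 mm tall, loose; origin: centre of the underside. Bystander.
- tip_box: Yellow pipette tip box with clear lid, 120 x 85 x 65 mm, loose; origin: centre of the underside. Bystander.
- medium_bottle: Jar with blue cap, 56 mm across, 85 mm tall, loose; origin: centre of the underside. Bystander.
- tube_rack: Orange tube rack with tubes, 70 x 130 x 70 mm, loose; origin: centre of the underside. Bystander.
- marker: Blue marker pen lying on the bench, 120 mm long, 14 mm thick, loose; origin: on its underside near the middle. Bystander.
- spare_logger: A second logger lying on its back, 150 x 60 x 36 mm, loose; origin: centre of the underside. Bystander, not the one to move.

How it is judged:
On the way, in this order (a step that is already met when the one before it is completed fails the run):
1. the logger is slid up until the studs stand at the wide ends of its keyholes (16 to 28 mm up), still on the studs (z of logger in the frame of panel between 0.071 and 0.083 m and x of logger in the frame of panel below 0.026 m), for 0.02 s.
2. the logger stands upright on the mat, released (x of logger in the frame of mat between -0.065 and 0.065 m and y of logger in the frame of mat between -0.065 and 0.065 m and z of logger in the frame of mat between -0.001 and 0.007 m and angle between logger's own z axis and vertical below 0.08 rad and contact force between the fingers and logger below 0.2 N and linear speed of logger below 0.03 m/s), for 0.2 s.
3. the logger is home in the dock, upright, screen to the dock's front, released (x of logger in the frame of dock between -0.007 and 0.007 m and y of logger in the frame of dock between -0.007 and 0.007 m and z of logger in the frame of dock between 0.007 and 0.017 m and angle between logger's own z axis and vertical below 0.08 rad and x of logger_screen in the frame of dock above 0.005 m and linear speed of logger below 0.03 m/s and contact force between the fingers and logger below 0.2 N), for 0.2 s.
4. the lever is over (value of joint lock above 0.8 rad), for 0.1 s.
At the end, for the whole second after the job is handed in: The logger stands in the dock's bay, its origin within 7 mm of the bay's centre in x and y and within 5 mm of its floor, upright within 0.08 rad, screen to the dock's front (+x), released and at rest, and the lever is beyond 0.8 rad (all of step 3 and value of joint lock above 0.8 rad); the robot touches nothing.
It fails at once if the logger is tipped more than 0.5 rad from upright (angle between logger's own z axis and vertical above 0.5 rad).
It fails at once if the logger is dropped (moves faster than 0.6 m/s while not held) (linear speed of logger above 0.6 m/s and contact force between the fingers and logger below 0.2 N).
It fails at once if a bystander is shifted by more than 30 mm (distance of any of dishes, tip_box, medium_bottle, tube_rack, marker, spare_logger from where it was at the start of the episode above 0.03 m).
It also fails if it takes over 66 s, if anything falls off the work surface, if the arm or the gripper's body presses on something with over 40 N, if the wrist force passes 120 N, or if a joint passes its speed limit or range.

## Working session

There is one attempt and no reset: what is moved stays moved. The work goes in short steps, each a Python script; the robot and the scene stay as the last script left them, time stands still between calls to the robot, and variables do not carry over. Pictures are saved under pics/ and viewed, and the job is handed in when it is done.

```bash
ls; mkdir -p pics
python3 - <<'E'
from bench import *
import cv2,numpy as np
for n in("scene","top"):
    p,d=get_image(n); cv2.imwrite(f"pics/{n}0.png",p); np.save(f"pics/{n}0.npy",d)
    c=camera_params(n); print(n,np.round(c["intrinsics"],1).tolist(),np.round(c["extrinsics"],3).tolist(), d.min(),d.max())
print(readout.current_time(),readout.current_eef_pos(),readout.current_ee_rot(),bot.tcp_to_grasp,readout.current_opening())
E
```

```text
pics
scene [[374.0, 0.0, 318.5], [0.0, 374.0, 205.5], [0.0, 0.0, 1.0]] [[0.75, 0.397, -0.529, 1.033], [0.661, -0.421, 0.622, -0.594], [0.024, -0.816, -0.578, 0.655], [0.0, 0.0, 0.0, 1.0]] 0.0 3.999105
top [[411.5, 0.0, 312.1], [0.0, 411.5, 205.3], [0.0, 0.0, 1.0]] [[-0.001, -0.994, 0.105, 0.447], [-1.0, 0.002, 0.013, -0.039], [-0.013, -0.105, -0.994, 1.313], [0.0, 0.0, 0.0, 1.0]] 0.0 2.2270746
0.1 [0.20263923 0.59038258 0.1977721 ] [-0.6967094   0.69820041 -0.11664715  0.11621377] 0.0187 0.08579857884905241
```

View pics/scene0.png

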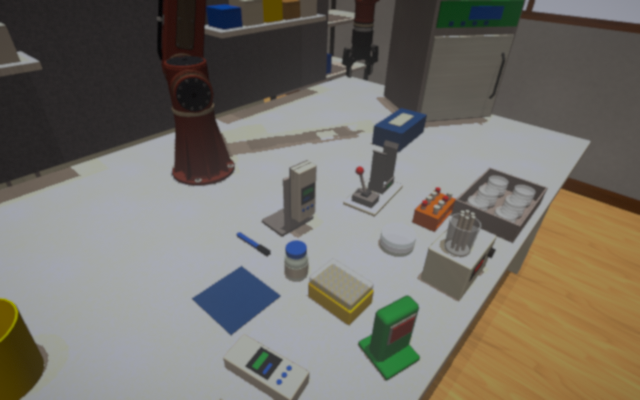

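View pics/top0.png

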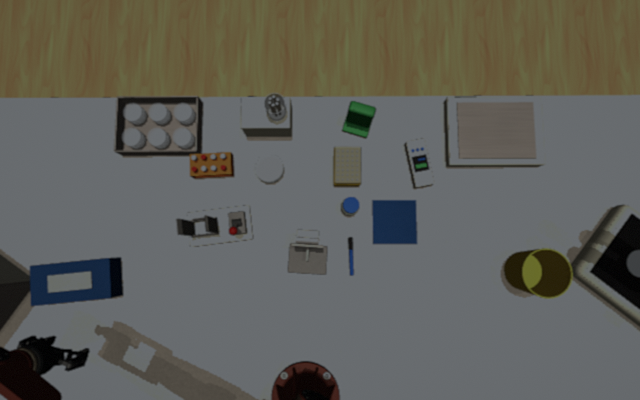

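The scene view shows the logger on its post at about (300,195), the dock at (375,185), and the mat at (237,298). The top view shows the post and logger at (307,250), the dock at (215,225), its red knob at (233,231), and the mat at (395,222). Next I'll turn the depth into 3D points.

```bash
cat > h.py <<'E'
import numpy as np,cv2
from bench import *
def cloud(n,d):
    c=camera_params(n);K=c["intrinsics"];T=c["extrinsics"]
    v,u=np.mgrid[:400,:640]
    P=np.stack([(u-K[0][2])/K[0][0]*d,(v-K[1][2])/K[1][1]*d,d],-1)
    W=P@np.array(T)[:3,:3].T+np.array(T)[:3,3]; W[d<=0]=np.nan
    return W
E
python3 - <<'E'
from h import *
for n in("scene","top"):
    d=np.load(f"pics/{n}0.npy");W=cloud(n,d);np.save(f"pics/{n}W.npy",W)
    p=cv2.imread(f"pics/{n}0.png")
    a=(170,180,290,290) if n=="top" else (255,130,415,250)
    if n=="top":
        cr=p[180:290,170:330]; 
    else: cr=p[130:250,255:415]
    cv2.imwrite(f"pics/{n}_crop.png",cv2.resize(cr,None,fx=5,fy=5,interpolation=cv2.INTER_CUBIC))
W=np.load("pics/topW.npy")
# bench height check
print("bench",np.round(W[320,450],4),np.round(W[300,250],4))
# mat
p=cv2.imread("pics/top0.png").astype(int)
m=(p[...,0]-p[...,2]>40);m[:195]=0;m[250:]=0;m[:,:365]=0;m[:,425:]=0
pts=W[m];print("mat",m.sum(),np.nanmean(pts,0))
r=cv2.minAreaRect(np.float32(pts[:,:2]));print(r)
E
```

```text
bench [ 0.2271 -0.4499  0.0021] [0.2873 0.172  0.0012]
mat 1751 [ 0.53298852 -0.28320945  0.0033702 ]
((0.5378881692886353, -0.2815815210342407), (0.13967636227607727, 0.10090698301792145), 67.26579284667969)
```

View pics/scene_crop.png

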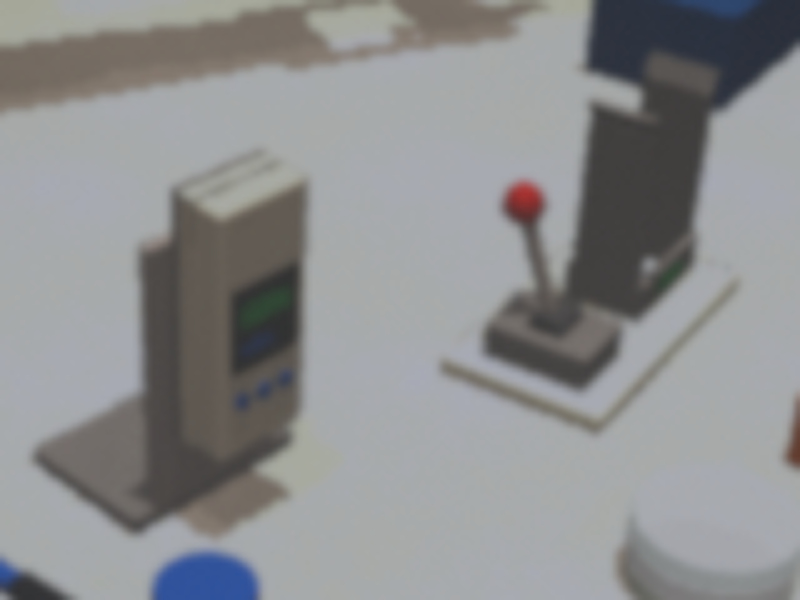

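View pics/top_crop.png

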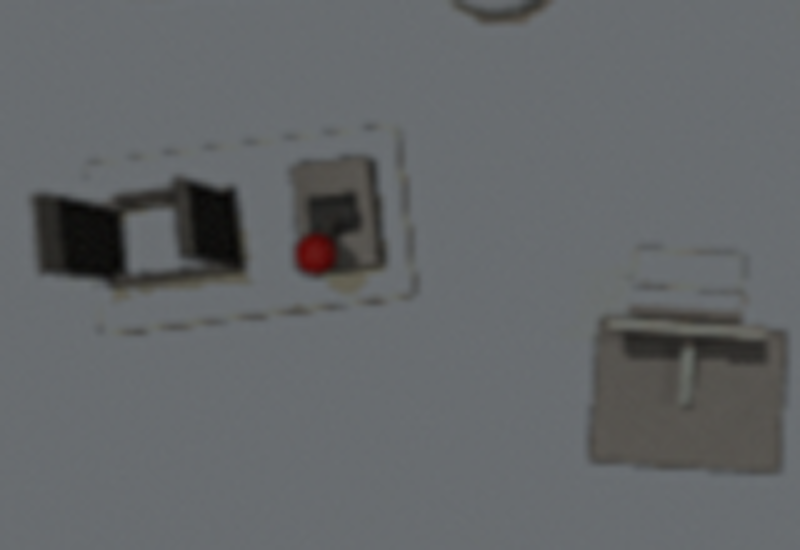

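Run:
```python
from h import *
for n in("top","scene"):
    W=np.load(f"pics/{n}W.npy")
    def show(name,xr,yr,zr):
        m=(W[...,0]>xr[0])&(W[...,0]<xr[1])&(W[...,1]>yr[0])&(W[...,1]<yr[1])&(W[...,2]>zr[0])&(W[...,2]<zr[1])
        P=W[m]
        if len(P)<4: print(n,name,len(P));return
        r=cv2.minAreaRect(np.float32(P[:,:2])*1000)
        print(n,name,len(P),"mean",np.round(P.mean(0),4),"rect",np.round(r[0],1),np.round(r[1],1),round(r[2],1),"min",np.round(P.min(0),3),"max",np.round(P.max(0),3))
    show("logger top",(.35,.65),(-.1,.1),(.19,.23))
    show("panel top",(.35,.65),(-.1,.1),(.16,.185))
    show("dock flare",(.4,.7),(.1,.45),(.145,.165))
    show("dock cheek",(.4,.7),(.1,.45),(.12,.165))
    show("lips",(.4,.7),(.15,.45),(.03,.05))
    show("lever",(.4,.7),(.1,.45),(.085,.13))
W=np.load("pics/topW.npy");p=cv2.imread("pics/top0.png").astype(int)
m=(p[...,0]-p[...,2]>25);m[:190]=0;m[255:]=0;m[:,:365]=0;m[:,425:]=0
m=cv2.morphologyEx(m.astype(np.uint8),cv2.MORPH_OPEN,np.ones((5,5)))
c=max(cv2.findContours(m,0,1)[0],key=cv2.contourArea); 
r=cv2.minAreaRect(c);print("mat px",r)
C=W[m>0];r=cv2.minAreaRect(np.float32(C[:,:2]));print(r)
# raw heights around logger
for y in range(222,262,2): print(y,np.round(W[y,[300,308,316]],3).tolist())
```

```text
top logger top 298 mean [ 0.4795 -0.0127  0.2048] rect [479.7 -11.6] [59.1 35.1] 89.8 min [ 0.462 -0.041  0.192] max [0.497 0.018 0.211]
top panel top 100 mean [ 0.4567 -0.0113  0.1748] rect [457.2 -10.9] [88.4  9.2] 86.2 min [ 0.452 -0.055  0.166] max [0.463 0.033 0.182]
top dock flare 95 mean [0.5136 0.3215 0.1503] rect [514.3 315.5] [45.2 90. ] 8.0 min [0.489 0.269 0.145] max [0.542 0.36  0.157]
top dock cheek 205 mean [0.5123 0.3121 0.1409] rect [516.5 279.9] [ 51.9 160.1] 1.5 min [0.489 0.199 0.12 ] max [0.542 0.36  0.157]
top lips 663 mean [0.5757 0.2598 0.0415] rect [593.5 253.5] [216.4 207.7] 1.6 min [0.483 0.152 0.03 ] max [0.7  0.36 0.05]
top lever 208 mean [0.5097 0.2834 0.1103] rect [514.7 273.3] [157.8  55. ] 90.0 min [0.487 0.194 0.085] max [0.542 0.352 0.13 ]
scene logger top 314 mean [ 0.4858 -0.0161  0.201 ] rect [482.4 -11.1] [61.  38.9] 85.6 min [ 0.461 -0.042  0.19 ] max [0.502 0.02  0.207]
scene panel top 267 mean [ 0.4867 -0.0265  0.1722] rect [484.8 -26.5] [80.2 38.6] 44.3 min [ 0.451 -0.055  0.16 ] max [0.502 0.015 0.185]
scene dock flare 79 mean [0.5183 0.318
[... 1433 characters left out ...]
], [0.465, -0.036, 0.202]]
244 [[0.46, 0.008, 0.173], [0.46, -0.014, 0.173], [0.46, -0.036, 0.16]]
246 [[0.454, 0.008, 0.175], [0.454, -0.014, 0.174], [0.454, -0.036, 0.177]]
248 [[0.449, 0.015, 0.011], [0.449, -0.012, 0.08], [0.449, -0.035, 0.012]]
250 [[0.443, 0.015, 0.012], [0.443, -0.012, 0.08], [0.443, -0.035, 0.013]]
252 [[0.437, 0.015, 0.007], [0.437, -0.012, 0.083], [0.437, -0.035, 0.01]]
254 [[0.431, 0.015, 0.011], [0.431, -0.012, 0.08], [0.43, -0.035, 0.009]]
256 [[0.424, 0.015, 0.014], [0.425, -0.011, 0.077], [0.424, -0.035, 0.014]]
258 [[0.418, 0.015, 0.013], [0.419, -0.011, 0.078], [0.418, -0.035, 0.013]]
260 [[0.412, 0.015, 0.009], [0.414, -0.012, 0.08], [0.412, -0.035, 0.012]]
```

Run:
```python
from h import *
a=cv2.imread("pics/top0.png")[195:255,172:262]; b=cv2.imread("pics/scene0.png")[130:220,335:415]
for n,c,s in(("d1",a,8),("d2",b,6.6)):
    c=cv2.resize(c,None,fx=s,fy=s,interpolation=cv2.INTER_CUBIC).astype(float)
    c=(c-c.min())/(c.max()-c.min()); c=255*c**.7
    cv2.imwrite(f"pics/{n}.png",c.astype(np.uint8))
```

```text
(no output)
```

View pics/d1.png

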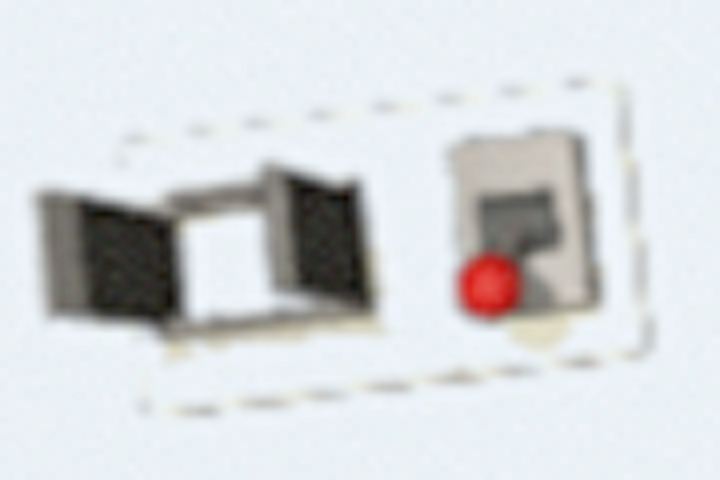

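View pics/d2.png

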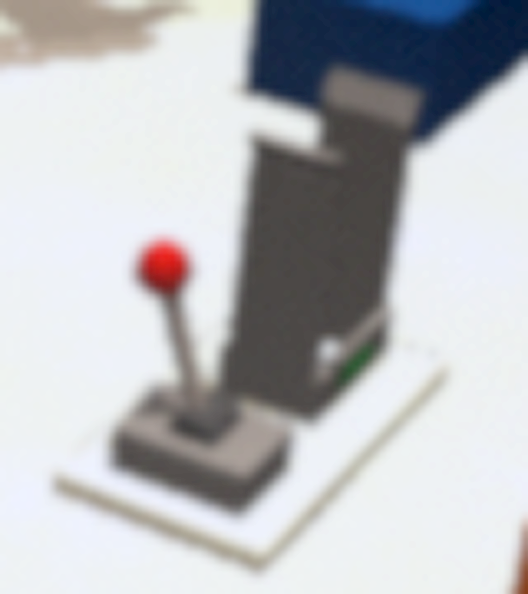

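The enlarged dock views show these points:
- Base corners in the top enlargement: (120,138), (622,82), (648,350) and (143,408).
- Base corners in the scene enlargement: (58,478), (260,555) and (445,365).
- Knob: (490,285) in the top one and (163,266) in the scene one.

I'll triangulate these, and the logger too.

```bash
cat >> h.py <<'E'
def proj(n,X):
    c=camera_params(n);K=np.array(c["intrinsics"]);T=np.linalg.inv(np.array(c["extrinsics"]))
    Y=np.atleast_2d(X)@T[:3,:3].T+T[:3,3]; Y=Y@K.T
    return Y[:,:2]/Y[:,2:]
E
python3 - <<'E'
from h import *
from scipy.optimize import least_squares
t=lambda L:(np.array(L)+.5)/8-.5+[172,195]
s=lambda L:(np.array(L)+.5)/6.6-.5+[335,130]
ut=t([(120,138),(622,82),(648,350),(143,408)]);us=s([(58,478),(260,555),(445,365)])
def cor(p,h):
    c,q=np.cos(p[2]),np.sin(p[2]);L=np.array([[.055,.055],[.055,-.145],[-.055,-.145],[-.055,.055]])
    return np.c_[L@np.array([[c,q],[-q,c]])+p[:2],np.full(4,h)]
def rt(p):return (proj("top",cor(p,p[3]))-ut).ravel()
def rs(p):return (proj("scene",cor(p,p[3]))[[2,1,0]]-us).ravel()
x0=[.515,.31,.12,.006]
for f,nm in((lambda p:np.r_[rt(p),(p[3]-.006)*1e3],"top"),(lambda p:np.r_[rs(p),(p[3]-.006)*1e3],"scene"),(lambda p:np.r_[rt(p),rs(p)],"both")):
    r=least_squares(f,x0,x_scale=[.01,.01,.1,.01]);print(nm,np.round(r.x,4),np.round(r.fun,1))
k=least_squares(lambda X:np.r_[(proj("top",X)-t([(490,285)])).ravel(),(proj("scene",X)-s([(163,266)])).ravel()],[.5,.2,.1])
print("knob",np.round(k.x,4),np.round(k.fun,1))
# ray-plane check top floor quad
E
```

```text
top [0.5171 0.317  0.1123 0.006 ] [ 0.3 -0.3 -0.3 -0.4 -0.2  0.4  0.2  0.3  0. ]
scene [0.5139 0.3207 0.1309 0.0059] [-1.  -0.4  0.7  0.4  0.3 -0.2 -0.1]
both [0.5169 0.3168 0.1193 0.0085] [ 0.1 -0.1 -0.5 -0.7 -0.2  0.1  0.2  0.5 -1.3 -0.5  0.3  0.6  0.6  0.1]
knob [0.5016 0.2084 0.1103] [-0.2 -0.2 -0.2  0. ]
```

```bash
cat >> h.py <<'E'
from scipy.spatial.transform import Rotation as Ro
G=bot.tcp_to_grasp
PAN=(.461,-.0112,-.065); MAT=(.533,-.284); DOCK=(.517,.317,.118)
def ori(jaw,flip=0):
    """tool down, jaws opening along world angle jaw"""
    j=jaw+np.pi*flip; z=np.array([np.cos(j),np.sin(j),0]);y=np.array([0,0,-1.]);x=np.cross(y,z)
    q=Ro.from_matrix(np.c_[x,y,z]).as_quat();return [q[3],q[0],q[1],q[2]]
def st(m=""):
    print(m,"t",round(readout.current_time(),2),"tcp",np.round(readout.current_eef_pos(),4),"F",np.round(readout.current_ft_force(),1),"op",round(readout.current_opening(),4))
E
python3 - <<'E'
from h import *
a=PAN[2]
T=[("hang",[.480,-.0115,.161],a+np.pi/2),("hang hi",[.480,-.0115,.25],a+np.pi/2),("out",[.54,-.015,.27],a+np.pi/2),("mat side",[.533,-.284,.27],np.pi/2),("matside lo",[.533,-.284,.11],np.pi/2),
("mat front",[.533,-.284,.11],0),("mat front hi",[.533,-.284,.31],0),("dock hi",[.517,.317,.31],.118),("dock lo",[.517,.317,.12],.118)]
for n,p,j in T:
    for f in(0,1):
        q=planner.solve_ik(p,ori(j,f));print(n,f,None if q is None else np.round(q,2))
print(readout.current_q(), ori(np.arctan2(*[0,1])))
E
```

```text
hang 0 [-0.17 -0.06  1.98 -0.    1.22 -1.68]
hang 1 [-0.17 -0.06  1.98 -0.    1.22  1.47]
hang hi 0 [-0.17 -0.14  1.89 -0.    1.4  -1.68]
hang hi 1 [-0.17 -0.14  1.89 -0.    1.4   1.47]
out 0 [-0.16 -0.02  1.73 -0.    1.42 -1.66]
out 1 [-0.16 -0.02  1.73 -0.    1.42  1.48]
mat side 0 [-0.61  0.12  1.59 -0.    1.43 -2.18]
mat side 1 [-0.61  0.12  1.59 -0.    1.43  0.97]
matside lo 0 [-0.61  0.26  1.74 -0.    1.14 -2.18]
matside lo 1 [-0.61  0.26  1.74 -0.    1.14  0.97]
mat front 0 [-0.61  0.26  1.74 -0.    1.14 -0.61]
mat front 1 [-0.61  0.26  1.74 -0.    1.14  2.54]
mat front hi 0 [-0.61  0.11  1.53 -0.    1.5  -0.61]
mat front hi 1 [-0.61  0.11  1.53 -0.    1.5   2.54]
dock hi 0 [ 0.43  0.11  1.53 -0.    1.5   0.32]
dock hi 1 None
dock lo 0 [ 0.43  0.26  1.72 -0.    1.16  0.32]
dock lo 1 None
[ 1.12777415e+00  2.17705516e-01  1.61479320e+00  1.19563753e-05
  1.31128978e+00 -1.12203461e-01] [np.float64(-0.5), np.float64(0.5), np.float64(-0.5), np.float64(0.5)]
```

Run:
```python
from h import *
a=PAN[2]; o=ori(a+np.pi/2,1)
bot.move_linear([.203,.591,.30],speed=.3)
bot.move_pose([.480,-.0115,.29],o); st("above")
bot.move_linear([.480,-.0115,.161],speed=.12); st("down")
for n in("scene","top"):
    p,d=get_image(n);cv2.imwrite(f"pics/{n}1.png",p)
    y0,x0=(120,230) if n=="scene" else (190,250)
    cv2.imwrite(f"pics/{n}1c.png",cv2.resize(p[y0:y0+120,x0:x0+130],None,fx=5,fy=5,interpolation=cv2.INTER_CUBIC))
```

```text
above t 2.94 tcp [ 0.4801 -0.0109  0.29  ] F [-1.   0.1 -0.1] op 0.0851
down t 4.17 tcp [ 0.4809 -0.0116  0.162 ] F [-1.2  0.5  0.7] op 0.0854
```

View pics/scene1c.png

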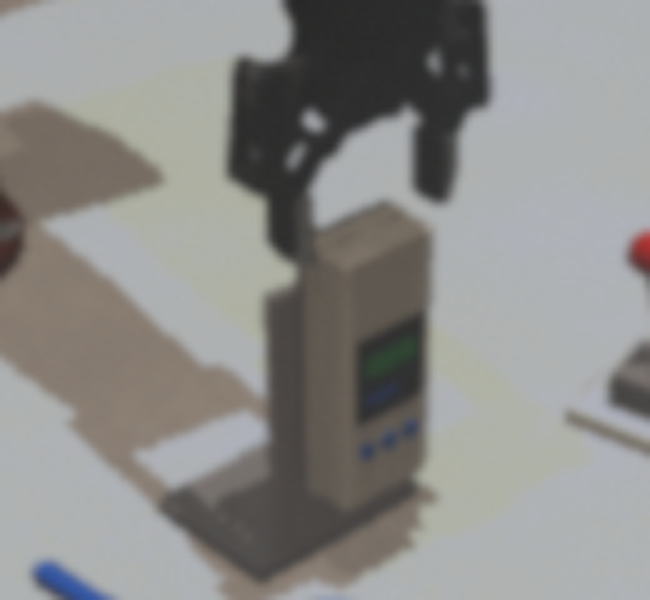

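View pics/top1c.png

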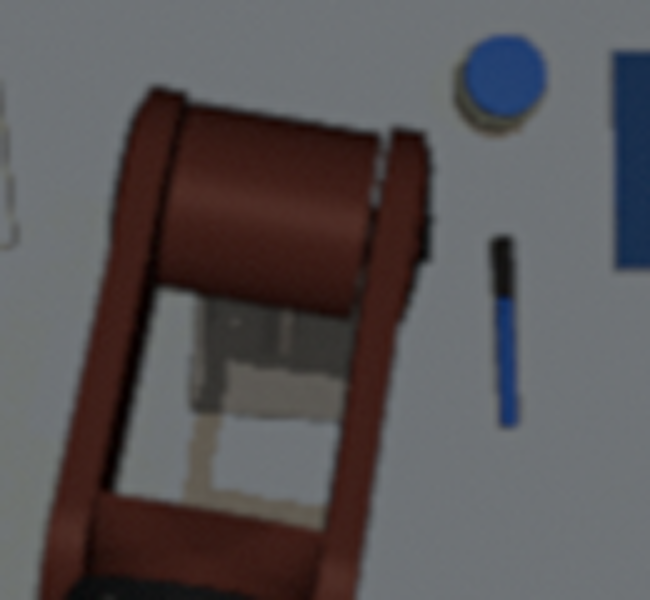

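Run:
```python
from h import *
for X in([.4835,-.054,.175],[.4785,.031,.175],[.480,-.0115,.205],[.48,-.0415,.205],[.48,.0185,.205]):
    print(X,(proj("scene",X)[0]-[230,120])*5)
```

```text
[0.4835, -0.054, 0.175] [304.36097975 316.09199284]
[0.4785, 0.031, 0.175] [414.52550543 248.98343644]
[0.48, -0.0115, 0.205] [359.53726866 227.99672514]
[0.48, -0.0415, 0.205] [316.44216313 250.17405032]
[0.48, 0.0185, 0.205] [400.90955383 206.70598666]
```

Run:
```python
from h import *
p,d=get_image("scene");W=cloud("scene",d)
m=(abs(W[...,0]-.48)<.06)&(abs(W[...,1]+.01)<.1)&(W[...,2]>.15)
for v in range(128,182,3):
    print(v,[ (u,*(np.round(W[v,u]*1000).astype(int))) for u in range(274,326,4) if m[v,u]])
```

```text
128 [(290, np.int64(479), np.int64(-49), np.int64(315)), (294, np.int64(489), np.int64(-46), np.int64(317)), (298, np.int64(492), np.int64(-37), np.int64(315)), (302, np.int64(491), np.int64(-23), np.int64(310)), (306, np.int64(494), np.int64(-12), np.int64(308)), (310, np.int64(493), np.int64(2), np.int64(303)), (314, np.int64(495), np.int64(13), np.int64(300)), (318, np.int64(478), np.int64(48), np.int64(284)), (322, np.int64(492), np.int64(46), np.int64(289))]
131 [(278, np.int64(467), np.int64(-74), np.int64(312)), (290, np.int64(479), np.int64(-49), np.int64(307)), (294, np.int64(489), np.int64(-47), np.int64(310)), (298, np.int64(493), np.int64(-38), np.int64(308)), (302, np.int64(493), np.int64(-24), np.int64(304)), (306, np.int64(493), np.int64(-12), np.int64(300)), (310, np.int64(500), np.int64(-5), np.int64(300)), (314, np.int64(501), np.int64(7), np.int64(297)), (318, np.int64(477), np.int64(49), np.int64(275)), (322, np.int64(490), np.int64(48), np.int64(280))]
134 [(278, np.int64(471), np.int64(-78), np.int64(307)), (282, np.int64(483), np.int64(-77), np.int64(311)), (28
[... 5823 characters left out ...]
4(-42), np.int64(190)), (298, np.int64(495), np.int64(-40), np.int64(194)), (302, np.int64(499), np.int64(-31), np.int64(192)), (306, np.int64(498), np.int64(-16), np.int64(185)), (310, np.int64(500), np.int64(-4), np.int64(180)), (314, np.int64(502), np.int64(10), np.int64(175))]
179 [(286, np.int64(460), np.int64(-48), np.int64(174)), (290, np.int64(464), np.int64(-38), np.int64(171)), (294, np.int64(482), np.int64(-42), np.int64(181)), (298, np.int64(495), np.int64(-41), np.int64(186)), (302, np.int64(499), np.int64(-31), np.int64(183)), (306, np.int64(499), np.int64(-17), np.int64(177)), (310, np.int64(500), np.int64(-3), np.int64(172)), (314, np.int64(499), np.int64(13), np.int64(164))]
```

The depth puts the finger tips about 35 mm higher than the stated TCP. I'll check that against the start picture and the present joint angles before going further.

Run:
```python
from h import *
W=np.load("pics/sceneW.npy")
m=(abs(W[...,0]-.2)<.08)&(abs(W[...,1]-.59)<.08)&(W[...,2]>.1)&(W[...,2]<.45)
P=W[m];print(len(P));
for z in np.arange(.18,.4,.01):
    s=P[(P[:,2]>z)&(P[:,2]<=z+.01)]
    if len(s):print(round(z,2),len(s),np.round(s.min(0),3),np.round(s.max(0),3))
st();print(readout.current_q(),planner.solve_ik([.480,-.0115,.161],ori(PAN[2]+np.pi/2,1)))
```

```text
1298
0.24 14 [0.186 0.541 0.243] [0.228 0.636 0.25 ]
0.25 29 [0.182 0.535 0.25 ] [0.232 0.642 0.259]
0.26 31 [0.181 0.534 0.26 ] [0.232 0.639 0.269]
0.27 37 [0.18  0.534 0.27 ] [0.23  0.639 0.279]
0.28 31 [0.188 0.529 0.281] [0.236 0.649 0.29 ]
0.29 72 [0.172 0.516 0.29 ] [0.242 0.658 0.3  ]
0.3 90 [0.171 0.516 0.3  ] [0.238 0.659 0.31 ]
0.31 95 [0.17  0.519 0.31 ] [0.24  0.654 0.32 ]
0.32 86 [0.167 0.52  0.32 ] [0.236 0.652 0.33 ]
0.33 103 [0.169 0.519 0.33 ] [0.239 0.653 0.34 ]
0.34 95 [0.169 0.522 0.34 ] [0.238 0.654 0.35 ]
0.35 37 [0.185 0.553 0.35 ] [0.24  0.617 0.36 ]
0.36 59 [0.183 0.55  0.36 ] [0.246 0.613 0.37 ]
0.37 64 [0.183 0.55  0.37 ] [0.245 0.606 0.38 ]
0.38 64 [0.182 0.549 0.38 ] [0.245 0.605 0.39 ]
0.39 66 [0.18  0.553 0.39 ] [0.245 0.6   0.4  ]
0.4 74 [0.177 0.551 0.4  ] [0.244 0.61  0.41 ]
 t 4.32 tcp [ 0.4808 -0.0116  0.162 ] F [-0.2  0.3 -0.1] op 0.0853
[-1.70246927e-01 -6.06274807e-02  1.98209371e+00  1.14998274e-05
  1.21817681e+00  1.46550978e+00] [-1.70266722e-01 -5.97550443e-02  1.98329214e+00 -4.44089210e-16
  1.21805556e+00  1.46552961e+00]
```

View pics/scene1.png

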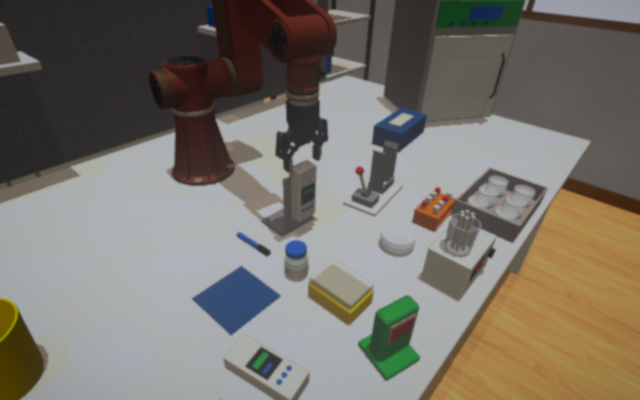

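The pictures and the readout disagree by the same amount at both poses: open tips about 45 mm above the TCP, where 13 mm is stated. A harmless test is to raise to TCP z=0.187 and close lightly to 55 mm. If the readout is right the fingers stop on the logger at 60 mm. If the picture is right they close freely above it.

Run:
```python
from h import *
bot.move_linear([.480,-.0115,.187],speed=.12); st()
claw.set_gripper(.052,grasp_force=20); st("closed")
p,d=get_image("scene");cv2.imwrite("pics/s2.png",cv2.resize(p[100:220,230:360],None,fx=5,fy=5,interpolation=cv2.INTER_CUBIC))
W=cloud("scene",d)
m=(abs(W[...,0]-.48)<.06)&(abs(W[...,1]+.01)<.1)&(W[...,2]>.15)
P=W[m]
for z in np.arange(.17,.32,.01):
    s=P[(P[:,2]>z)&(P[:,2]<=z+.01)]
    if len(s):print(round(z,2),len(s),np.round(s.min(0),3),np.round(s.max(0),3))
```

```text
t 4.68 tcp [ 0.4808 -0.0116  0.188 ] F [0.4 0.6 0.2] op 0.0857
closed t 5.12 tcp [ 0.4797 -0.0114  0.1865] F [-0.3  0.3 -0.1] op 0.0517
0.17 112 [ 0.453 -0.055  0.17 ] [0.502 0.016 0.18 ]
0.18 96 [ 0.461 -0.043  0.18 ] [0.503 0.016 0.19 ]
0.19 99 [ 0.461 -0.042  0.19 ] [0.502 0.018 0.2  ]
0.2 212 [ 0.462 -0.042  0.2  ] [0.502 0.021 0.206]
0.22 38 [ 0.471 -0.051  0.221] [0.496 0.022 0.23 ]
0.23 71 [ 0.47  -0.052  0.23 ] [0.494 0.021 0.24 ]
0.24 75 [ 0.47  -0.052  0.24 ] [0.496 0.03  0.25 ]
0.25 72 [ 0.471 -0.052  0.25 ] [0.494 0.028 0.26 ]
0.26 69 [ 0.471 -0.067  0.26 ] [0.496 0.044 0.27 ]
0.27 148 [ 0.465 -0.071  0.27 ] [0.499 0.046 0.28 ]
0.28 135 [ 0.465 -0.073  0.28 ] [0.5   0.049 0.29 ]
0.29 185 [ 0.464 -0.075  0.29 ] [0.501 0.049 0.3  ]
0.3 161 [ 0.462 -0.078  0.3  ] [0.5   0.053 0.31 ]
0.31 199 [ 0.465 -0.081  0.31 ] [0.503 0.056 0.32 ]
```

View pics/s2.png

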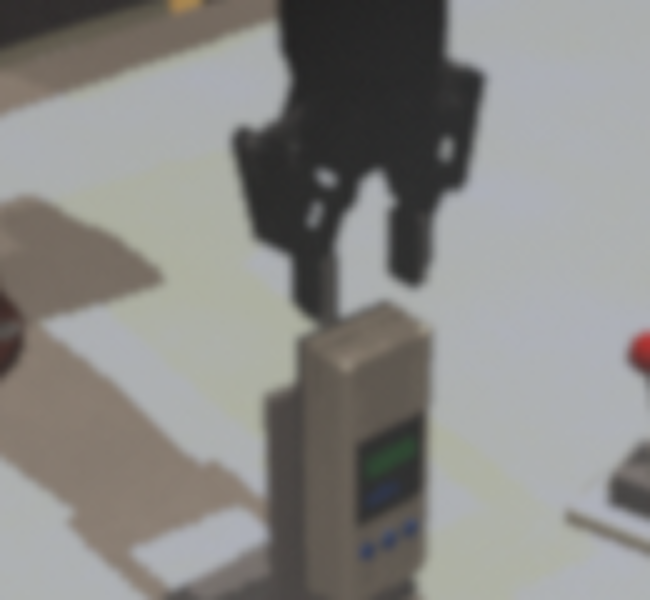

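The fingers closed freely at TCP z=0.187. The picture shows the tips at z≈0.221, just above the logger top at about (365,315). So the picture is right: the real tips are about 35 mm behind the reported TCP at a ~52 mm opening, and about 45 mm behind it when fully open. The y centring agrees. I'll correct heights by that and grasp.

Run:
```python
from h import *
claw.set_gripper(.085)
bot.move_linear([.480,-.0115,.124],speed=.1); st("down")
claw.set_gripper(.04,grasp_force=70); st("gripped")
p,d=get_image("scene");cv2.imwrite("pics/s3.png",cv2.resize(p[100:220,230:360],None,fx=5,fy=5,interpolation=cv2.INTER_CUBIC))
W=cloud("scene",d)
m=(abs(W[...,0]-.48)<.06)&(abs(W[...,1]+.01)<.1)&(W[...,2]>.2)&(W[...,2]<.208)
print(np.round(np.median(W[m],0),4))
```

```text
down t 6.38 tcp [ 0.4805 -0.0116  0.1245] F [ 1.6 -0.2  1.1] op 0.0852
gripped t 6.73 tcp [ 0.4814 -0.0116  0.1253] F [1.3 0.2 3.1] op 0.0591
[ 0.4896 -0.0054  0.204 ]
```

View pics/s3.png

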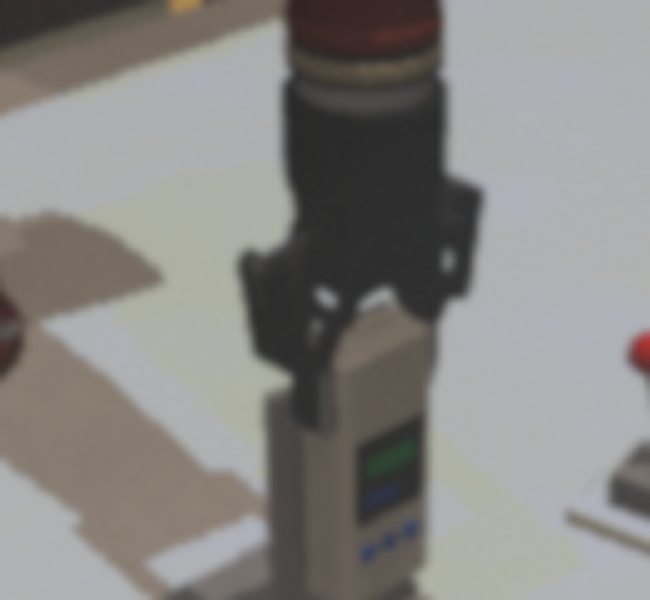

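The grasp holds: opening 59 mm, fingers down both sides at about (315,400). Next is the 22 mm lift.

Run:
```python
from h import *
e=readout.current_eef_pos(); z0=e[2]
bot.move_linear([e[0],e[1],z0+.012],speed=.04); st("12")
bot.move_linear([e[0],e[1],z0+.022],speed=.04); bot.pause(.2); st("22")
p,d=get_image("scene");cv2.imwrite("pics/s4.png",cv2.resize(p[100:220,230:360],None,fx=5,fy=5,interpolation=cv2.INTER_CUBIC))
W=cloud("scene",d)
m=(abs(W[...,0]-.48)<.06)&(abs(W[...,1]+.01)<.04)&(W[...,2]>.22)&(W[...,2]<.232)
print(m.sum(),np.round(np.percentile(W[m],[10,50,90],axis=0),4))
```

```text
12 t 7.27 tcp [ 0.4809 -0.0116  0.1371] F [ 0.8 -0.  -2.3] op 0.0593
22 t 7.87 tcp [ 0.4811 -0.0115  0.1471] F [-0.4 -0.1 -2.6] op 0.0592
212 [[ 0.4742 -0.036   0.2225]
 [ 0.4908 -0.0044  0.2256]
 [ 0.4998  0.0195  0.2283]]
```

View pics/s4.png

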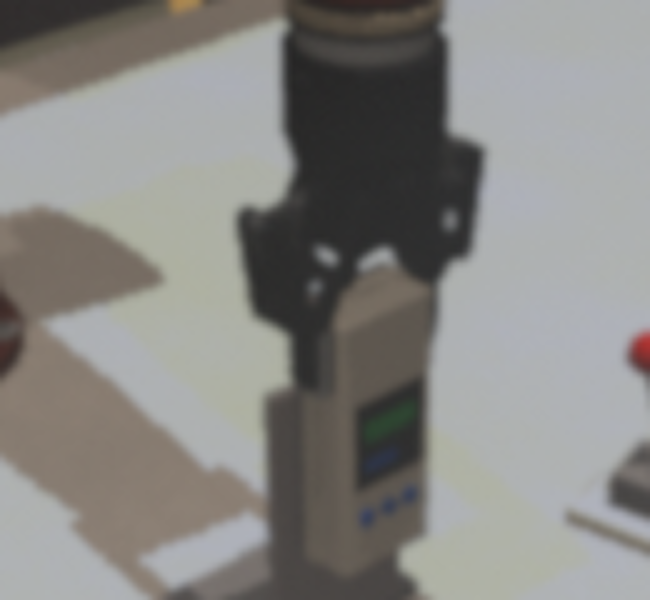

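The logger has risen with the grip (top 0.204→0.226) and carries about 3 N. Now I'll draw it off along the post's +x, watching the force.

Run:
```python
from h import *
e=np.array(readout.current_eef_pos());a=PAN[2];u=np.array([np.cos(a),np.sin(a),0])
ok=True
for s in(.008,.016,.025,.05):
    bot.move_linear(list(e+u*s),speed=.05); st(s)
    if abs(readout.current_ft_force()[:2]).max()>12: ok=False;print("STOP");break
p,d=get_image("scene");cv2.imwrite("pics/s5.png",cv2.resize(p[100:220,230:360],None,fx=5,fy=5,interpolation=cv2.INTER_CUBIC))
```

```text
0.008 t 8.22 tcp [ 0.4894 -0.0121  0.147 ] F [ 0.9  0.9 -2.6] op 0.0593
0.016 t 8.53 tcp [ 0.4974 -0.0126  0.1471] F [-0.1 -0.2 -2.6] op 0.0591
0.025 t 8.86 tcp [ 0.5064 -0.0132  0.1471] F [-0.5 -0.2 -2.2] op 0.0591
0.05 t 9.51 tcp [ 0.5308 -0.0148  0.1468] F [ 0.8 -0.2 -2.1] op 0.0593
```

View pics/s5.png

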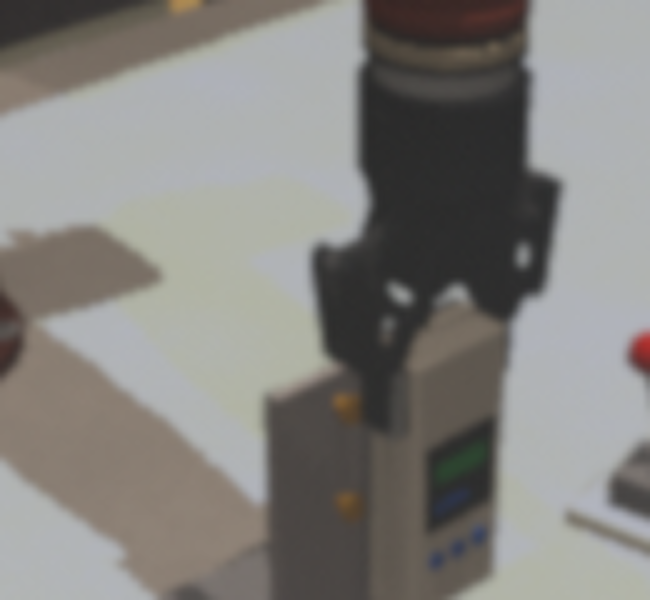

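The studs are clear, seen at (345,405) and (347,505). Next: carry it over to the mat, lower with force checks, release and look.

Run:
```python
from h import *
o=ori(np.pi/2,1); e=readout.current_eef_pos()
bot.move_linear([.535,-.015,.25],speed=.2)
bot.move_pose([MAT[0],MAT[1],.25],o); st("over mat")
bot.move_linear([MAT[0],MAT[1],.085],speed=.15); bot.pause(.2); st("low")
z=.085;f0=readout.current_ft_force()[2]
while z>.062:
    z-=.002; bot.move_linear([MAT[0],MAT[1],z],speed=.04)
    f=readout.current_ft_force()[2]
    if f-f0>2.5: break
bot.pause(.1);st("touch")
print(z)
p,d=get_image("scene");cv2.imwrite("pics/s6.png",cv2.resize(p[180:330,160:310],None,fx=4,fy=4,interpolation=cv2.INTER_CUBIC))
W=cloud("scene",d);
m=(abs(W[...,0]-.533)<.03)&(abs(W[...,1]+.284)<.05)&(W[...,2]>.14)&(W[...,2]<.165)
print(m.sum(),np.round(np.percentile(W[m],[10,50,90],axis=0),4))
```

```text
over mat t 11.28 tcp [ 0.5328 -0.2826  0.249 ] F [ 0.1  0.1 -2.1] op 0.0591
low t 12.72 tcp [ 0.5337 -0.2845  0.0862] F [-0.4 -0.2 -1.9] op 0.0588
touch t 14.32 tcp [ 0.5335 -0.2842  0.074 ] F [-1.9  0.7  3.9] op 0.0595
0.073
599 [[ 0.527  -0.3228  0.144 ]
 [ 0.544  -0.2837  0.1527]
 [ 0.5519 -0.2527  0.1613]]
```

View pics/s6.png

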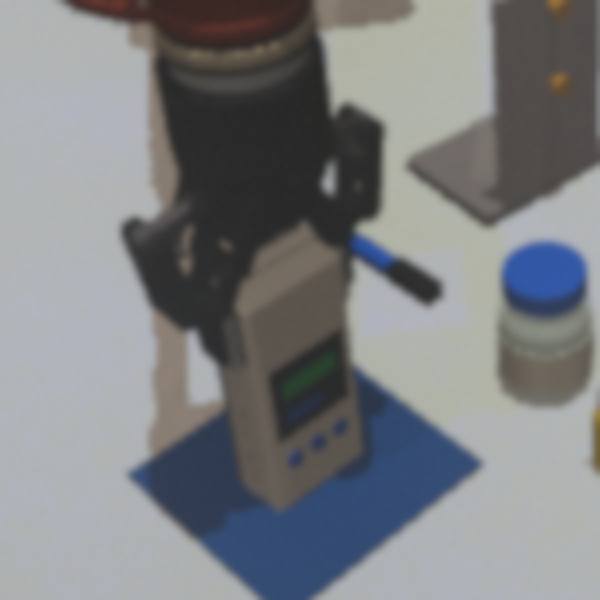

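It touched at TCP 0.073, as predicted, and stands on the mat with its base at about (300,480). Release, go up, swing aside and look.

Run:
```python
from h import *
claw.set_gripper(.085); bot.pause(.3); st("rel")
e=readout.current_eef_pos()
bot.move_linear([e[0],e[1],.25],speed=.25)
bot.move_pose([.45,-.10,.27],ori(0,0)); st()
for n in("scene","top"):
    p,d=get_image(n);np.save(f"pics/{n}7.npy",d);cv2.imwrite(f"pics/{n}7.png",p)
    W=cloud(n,d);x,y=np.array(MAT)
    m=(abs(W[...,0]-x)<.07)&(abs(W[...,1]-y)<.07)&(W[...,2]>.146)&(W[...,2]<.165)
    P=W[m];r=cv2.minAreaRect(np.float32(P[:,:2])*1000);print(n,len(P),np.round(P.mean(0),4),r,np.round(np.median(P[:,2]),4))
p=cv2.imread("pics/top7.png");cv2.imwrite("pics/t7c.png",cv2.resize(p[180:270,330:450],None,fx=6,fy=6,interpolation=cv2.INTER_CUBIC))
```

```text
rel t 15.06 tcp [ 0.533 -0.284  0.073] F [ 0.6 -0.1 -0. ] op 0.0852
 t 17.13 tcp [ 0.4497 -0.1001  0.269 ] F [-0.  -0.1  0.4] op 0.0849
scene 442 [ 0.5352 -0.2858  0.1519] ((532.9625854492188, -283.2986145019531), (38.00360870361328, 61.06259536743164), 0.3988509476184845) 0.1523
top 284 [ 0.5299 -0.285   0.1529] ((530.055908203125, -285.0621032714844), (59.93015670776367, 34.60866928100586), 89.66464233398438) 0.1531
```

View pics/scene7.png

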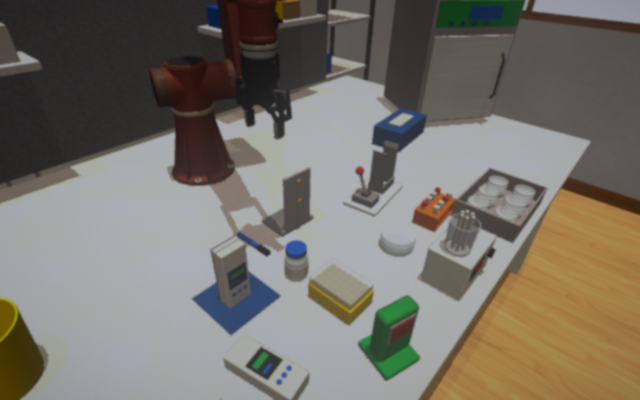

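View pics/t7c.png

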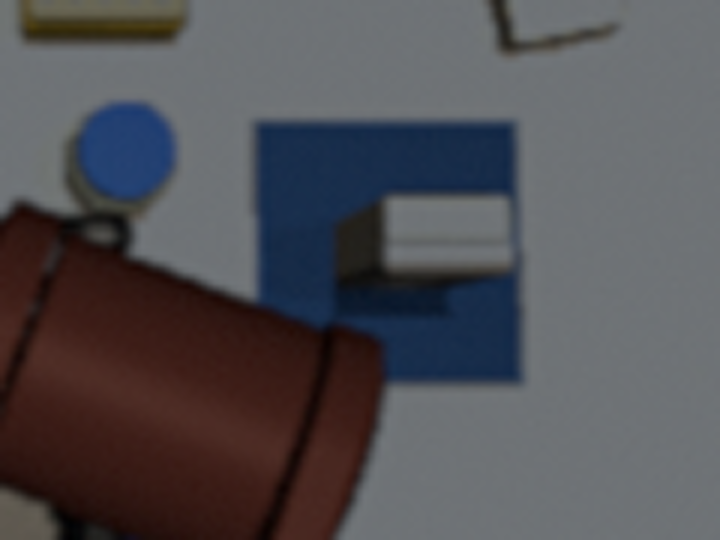

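The logger stands upright on the mat: scene (235,275), top enlargement (450,235), top face z≈0.153, centre ≈(0.5315,-0.284), yaw ≈0. Now I'll grip it by front and back, lift, and compare what the cameras see with the TCP over the dock.

Run:
```python
from h import *
o=ori(0,0);x,y=.5315,-.284
bot.move_pose([x,y,.22],o)
bot.move_linear([x,y,.079],speed=.15); st("down")
claw.set_gripper(.02,grasp_force=70); st("grip")
bot.move_linear([x,y,.29],speed=.2); st("up")
p,d=get_image("scene");cv2.imwrite("pics/s8.png",cv2.resize(p[130:330,160:360],None,fx=3,fy=3,interpolation=cv2.INTER_CUBIC))
```

```text
down t 19.17 tcp [ 0.5325 -0.2845  0.0804] F [ 0.3 -0.2  0.4] op 0.085
grip t 19.68 tcp [ 0.5321 -0.2845  0.0797] F [-0.2 -0.9  2.3] op 0.0355
up t 20.88 tcp [ 0.5305 -0.2833  0.2877] F [-0.5  0.  -3.1] op 0.0353
```

View pics/s8.png

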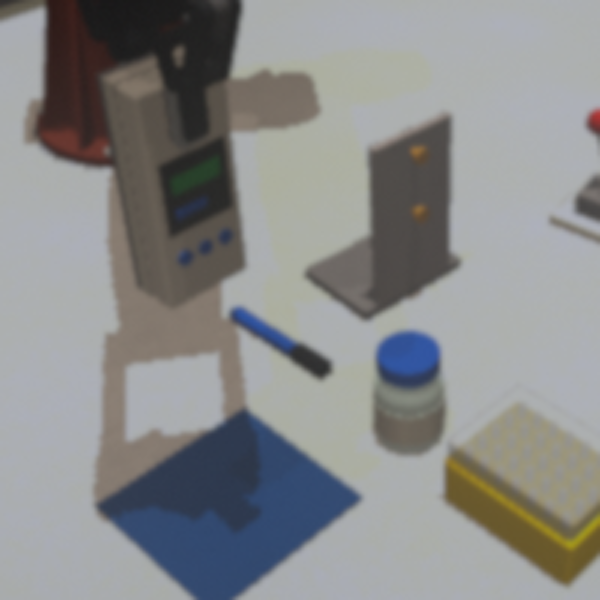

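Run:
```python
from h import *
o=ori(DOCK[2],0)
bot.move_pose([DOCK[0],DOCK[1],.29],o); bot.pause(.2); st("over dock")
R=np.array([[np.cos(DOCK[2]),np.sin(DOCK[2])],[-np.sin(DOCK[2]),np.cos(DOCK[2])]])
e=np.array(readout.current_eef_pos())
for n in("scene","top"):
    p,d=get_image(n);cv2.imwrite(f"pics/{n}9.png",p);W=cloud(n,d);np.save(f"pics/{n}9W.npy",W)
    L=(W[...,:2]-e[:2])@R.T; Z=W[...,2]
    m=(abs(L[...,0]-.018)<.008)&(abs(L[...,1])<.02)&(Z>.22)&(Z<.32)
    if m.sum()>20:
        A=np.c_[np.ones(m.sum()),L[m][:,1],Z[m]-.288];c=np.linalg.lstsq(A,L[m][:,0],rcond=None)[0];print(n,"front",m.sum(),np.round(c,4))
    m=(abs(L[...,1]+.03)<.008)&(abs(L[...,0])<.012)&(Z>.22)&(Z<.35)
    if m.sum()>20:
        A=np.c_[np.ones(m.sum()),L[m][:,0],Z[m]-.288];c=np.linalg.lstsq(A,L[m][:,1],rcond=None)[0];print(n,"side -y",m.sum(),np.round(c,4))
p=cv2.imread("pics/scene9.png");cv2.imwrite("pics/s9.png",cv2.resize(p[60:220,320:450],None,fx=3.75,fy=3.75,interpolation=cv2.INTER_CUBIC))
p=cv2.imread("pics/top9.png");cv2.imwrite("pics/t9.png",cv2.resize(p[170:270,150:280],None,fx=5,fy=5,interpolation=cv2.INTER_CUBIC))
```

```text
over dock t 23.28 tcp [0.5175 0.3162 0.29  ] F [ 0.4  0.7 -2.8] op 0.0352
scene front 180 [ 0.0201 -0.0021  0.0114]
scene side -y 367 [-0.0288 -0.0124 -0.0009]
top side -y 151 [-0.0309 -0.0145 -0.0008]
```

View pics/s9.png

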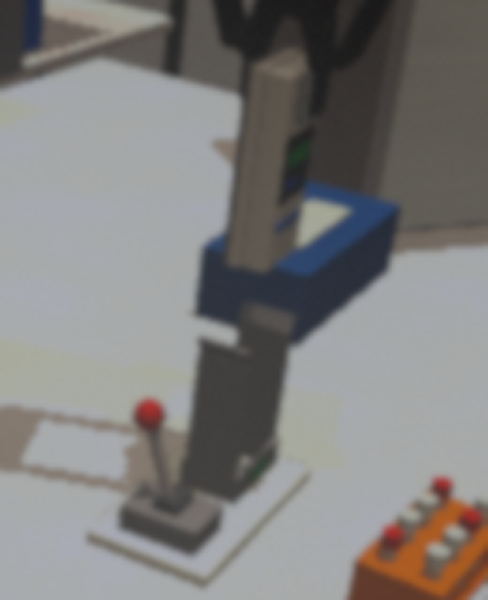

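View pics/t9.png

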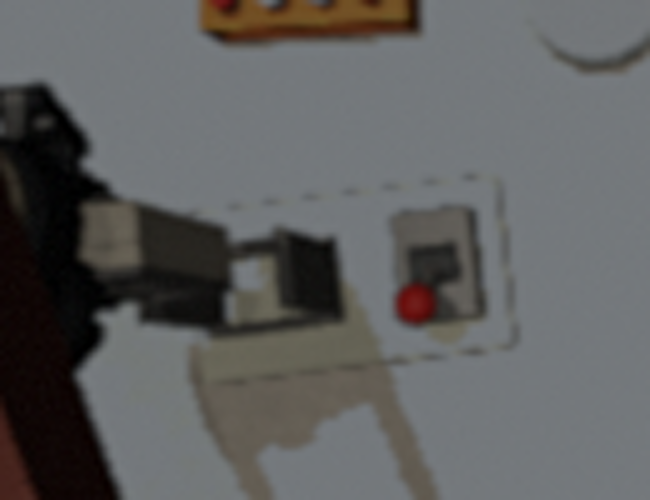

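In hand the logger is centred to within about 1 mm (cameras biased ±2 mm in opposite directions in x) and upright. Averaging both cameras puts the dock at (0.5165,0.3165), yaw 0.122. I'll lower with force monitoring.

```bash
sed -i 's/^PAN=.*/PAN=(.461,-.0112,-.065); MAT=(.533,-.284); DOCK=(.5165,.3165,.122)/' h.py
python3 - <<'E'
from h import *
o=ori(DOCK[2],0)
bot.move_linear([DOCK[0],DOCK[1],.25],frame=o,speed=.1); bot.pause(.2); st("pre")
f0=np.array(readout.current_ft_force())
z=.25
while z>.1:
    z-=.008; bot.move_linear([DOCK[0],DOCK[1],z],speed=.06)
    f=np.array(readout.current_ft_force())-f0
    print(round(z,3),np.round(f,1))
    if f[2]>5 or abs(f[:2]).max()>8: print("stop");break
st()
E
```

```text
pre t 24.13 tcp [0.5171 0.3169 0.2512] F [-0.5 -1.  -2.3] op 0.0354
0.242 [ 1.5  1.2 -0.3]
0.234 [0.6 1.2 0.6]
0.226 [-0.2  1.4 -0.3]
0.218 [ 0.5  0.3 -1.6]
0.21 [ 0.7  0.6 -0.5]
0.202 [ 1.3  1.9 -0.1]
0.194 [ 1.1  0.8 -0.4]
0.186 [ 0.5  0.5 -0. ]
0.178 [ 0.6  0.6 -0.3]
0.17 [-0.2  1.5  0. ]
0.162 [ 0.5  0.8 -0.4]
0.154 [ 1.1  1.4 -0.4]
0.146 [-0.5  1.2 -1.2]
0.138 [ 0.4  1.4 -0.5]
0.13 [-0.2  0.4  0.6]
0.122 [ 0.6  0.5 -0.2]
0.114 [ 0.3  1.7 -0.3]
0.106 [-0.2  1.5  0.3]
0.098 [ 1.2  1.  -1. ]
 t 29.52 tcp [0.5159 0.3162 0.0972] F [ 0.8 -0.  -3.3] op 0.0354
```

No contact so far, and it is already inside the lips. Now the last few millimetres.

Run:
```python
from h import *
z=.0965;f0=-2.6
while z>.082:
    z-=.0015; bot.move_linear([DOCK[0],DOCK[1],z],speed=.04)
    f=readout.current_ft_force(); print(round(z,4),np.round(f,1))
    if f[2]-f0>4: break
bot.pause(.1);st()
p,d=get_image("scene");cv2.imwrite("pics/s10.png",cv2.resize(p[60:220,320:450],None,fx=3.75,fy=3.75,interpolation=cv2.INTER_CUBIC))
```

```text
0.095 [ 0.4 -0.5 -1.8]
0.0935 [-0.5 -0.5 -3.1]
0.092 [-0.3 -0.  -2.9]
0.0905 [-0.8  0.7 -2.3]
0.089 [-0.5 -0.2 -3.5]
0.0875 [-2.1 -1.6  4.9]
 t 31.12 tcp [0.5167 0.3166 0.0887] F [-1.9 -1.2  6. ] op 0.0352
```

View pics/s10.png

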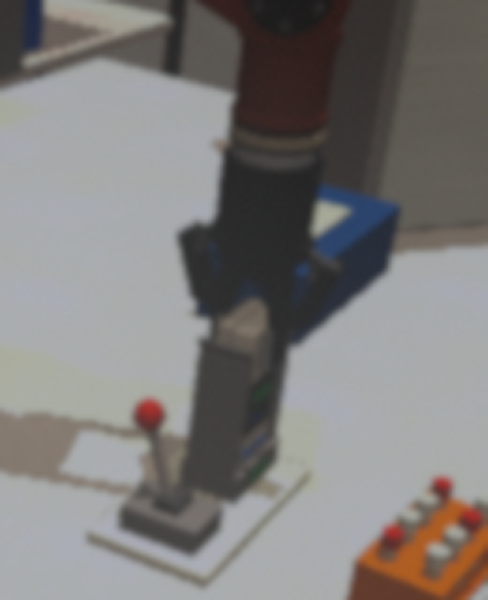

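It bottomed at TCP 0.0887, exactly where the floor was expected. Release, back off, look.

Run:
```python
from h import *
claw.set_gripper(.075); bot.pause(.3); st("rel")
bot.move_linear([DOCK[0],DOCK[1],.26],speed=.2)
c,s=np.cos(DOCK[2]),np.sin(DOCK[2])
w=lambda x,y,z:[DOCK[0]+c*x-s*y,DOCK[1]+s*x+c*y,z]
bot.move_pose(w(-.10,-.106,.24),ori(DOCK[2],0)); claw.set_gripper(0); st()
for n in("scene","top"):
    p,d=get_image(n);cv2.imwrite(f"pics/{n}11.png",p);W=cloud(n,d)
    m=(abs(W[...,0]-DOCK[0])<.03)&(abs(W[...,1]-DOCK[1])<.04)&(W[...,2]>.157)&(W[...,2]<.17)
    P=W[m];print(n,len(P),np.round(np.median(P,0),4),cv2.minAreaRect(np.float32(P[:,:2])*1000) if len(P)>5 else "")
p=cv2.imread("pics/scene11.png");cv2.imwrite("pics/s11.png",cv2.resize(p[80:220,320:450],None,fx=4,fy=4,interpolation=cv2.INTER_CUBIC))
```

```text
rel t 31.93 tcp [0.5165 0.3165 0.0875] F [-0.4  0.2 -0. ] op 0.0748
 t 34.29 tcp [0.4301 0.1992 0.24  ] F [0.  0.1 0.6] op 0.0001
scene 129 [0.5205 0.3121 0.161 ] ((518.1669921875, 316.0197448730469), (37.791748046875, 62.85088348388672), 5.943036079406738)
top 270 [0.5162 0.3147 0.162 ] ((516.2940063476562, 314.77020263671875), (35.71763229370117, 59.53811264038086), 6.037876129150391)
```

View pics/s11.png

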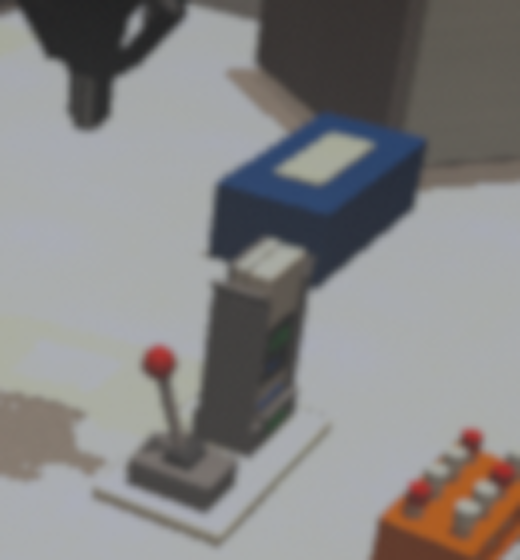

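The logger is home: top face 0.162 (floor 12 + 150 mm), upright between the cheeks at about (262,330), screen side facing the camera. The knob is at (158,362). Now the lever.

Run:
```python
from h import *
c,s=np.cos(DOCK[2]),np.sin(DOCK[2])
w=lambda x,y,z:[DOCK[0]+c*x-s*y,DOCK[1]+s*x+c*y,z]
bot.move_linear(w(-.10,-.106,.062),speed=.15); st("down")
for x in np.arange(-.09,.0101,.01):
    bot.move_linear(w(x,-.106,.062),speed=.06); f=np.array(readout.current_ft_force());fx=f[0]*c+f[1]*s; print(round(x,3),round(fx,1),round(f[2],1))
    if abs(fx)>8: break
p,d=get_image("scene");cv2.imwrite("pics/s12.png",cv2.resize(p[80:220,320:450],None,fx=4,fy=4,interpolation=cv2.INTER_CUBIC))
st()
```

```text
down t 35.73 tcp [0.4311 0.1994 0.063 ] F [-0.7 -0.1  0.3] op 0.0001
-0.09 0.3 -0.0
-0.08 -0.1 -0.1
-0.07 -0.9 0.2
-0.06 -0.1 -0.2
-0.05 -0.4 -0.5
-0.04 -0.7 -0.7
-0.03 -0.5 0.2
-0.02 -0.0 0.8
-0.01 -0.1 0.3
-0.0 0.0 -0.4
0.01 0.2 -0.4
 t 39.26 tcp [0.5398 0.2126 0.0622] F [0.3 0.4 0.3] op -0.0002
```

View pics/s12.png

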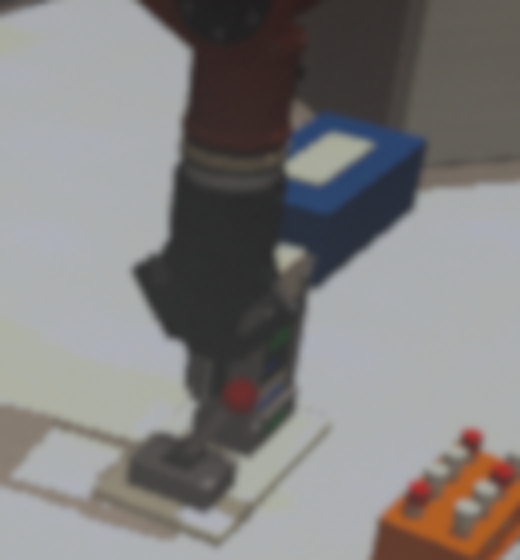

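The lever has followed; the knob is now at (240,395). I'll press on gently to the end stop, then back off and check.

Run:
```python
from h import *
c,s=np.cos(DOCK[2]),np.sin(DOCK[2])
w=lambda x,y,z:[DOCK[0]+c*x-s*y,DOCK[1]+s*x+c*y,z]
for x in np.arange(.013,.026,.003):
    bot.move_linear(w(x,-.106,.062),speed=.04); f=np.array(readout.current_ft_force());fx=f[0]*c+f[1]*s; print(round(x,3),round(fx,1))
    if abs(fx)>5: break
bot.move_linear(w(-.06,-.106,.062),speed=.15)
bot.move_linear(w(-.10,-.106,.26),speed=.2)
bot.move_pose([.35,-.1,.3],ori(DOCK[2],0)); st()
from scipy.optimize import least_squares
U={}
for n in("scene","top"):
    p,d=get_image(n);cv2.imwrite(f"pics/{n}13.png",p);W=cloud(n,d);q=p.astype(int)
    m=(abs(W[...,0]-DOCK[0])<.03)&(abs(W[...,1]-DOCK[1])<.04)&(W[...,2]>.157)&(W[...,2]<.17)
    P=W[m];print(n,len(P),cv2.minAreaRect(np.float32(P[:,:2])*1000),np.median(P[:,2]))
    r=(q[...,2]-np.maximum(q[...,0],q[...,1])>50)&(abs(W[...,0]-.55)<.08)&(abs(W[...,1]-.21)<.05)&(W[...,2]>.07)
    v,u=np.nonzero(r);U[n]=np.array([u.mean(),v.mean()]);print(len(u),U[n])
k=least_squares(lambda X:np.r_[(proj("top",X)[0]-U["top"]),(proj("scene",X)[0]-U["scene"])],[.55,.2,.1])
ax=np.array(w(0,-.105,.034)); v=k.x-ax;xx=v[0]*c+v[1]*s
print("knob",np.round(k.x,4),"resid",np.round(k.fun,1),"joint",np.arctan2(xx,v[2])+.5)
p=cv2.imread("pics/scene13.png");cv2.imwrite("pics/s13.png",cv2.resize(p[80:220,320:450],None,fx=4,fy=4,interpolation=cv2.INTER_CUBIC))
```

```text
0.013 -4.6
0.016 -11.3
 t 42.77 tcp [ 0.3501 -0.0995  0.2995] F [ 0.4 -0.6  0. ] op -0.0001
scene 129 ((518.9625244140625, 315.4375915527344), (37.18083953857422, 62.22578048706055), 8.260887145996094) 0.16140432192630455
41 [379.73170732 177.43902439]
top 273 ((515.9677124023438, 319.0154113769531), (36.04153823852539, 70.20491790771484), 5.791611671447754) 0.1617176138445271
36 [230.5        208.16666667]
knob [0.5671 0.2173 0.1078] resid [-0.2 -0.3 -0.4  0. ] joint 0.9768589124427807
```

View pics/s13.png

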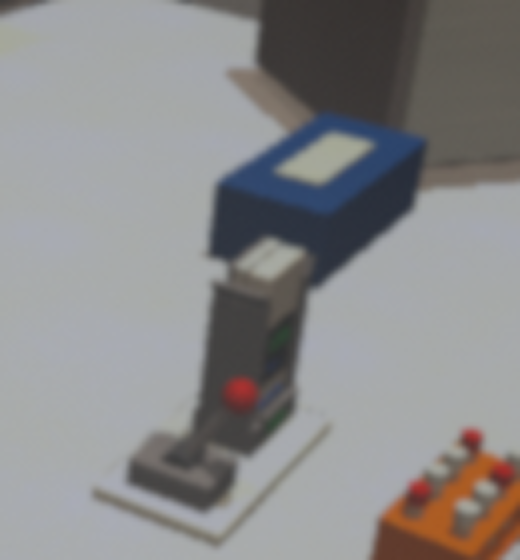

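View pics/scene13.png

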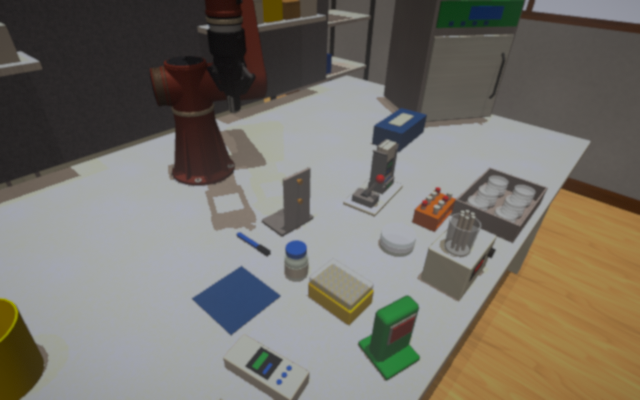

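The lever is over (≈0.98 rad), with the knob at (240,395). The logger is home, the bystanders are where they were, and the arm is clear of everything. Handing in.

Run:
```python
from h import *
job.job_done(); st()
```

```text
the job is handed in; nothing more can be done
the job is handed in; nothing more can be done
```

The job is done and handed in; no verdict is reported. I raised the logger 22 mm, drew it off the studs and stood it on the mat. I then gripped it afresh by front and back, lowered it into the dock, released it, and pushed the lever to its stop. The last clock reading before hand-in was 42.8 s.

**Last checks:**
- **Logger:** its top is at 0.161–0.162 m, which is the 12 mm floor plus 150 mm. Its centre is about (0.517, 0.316), within roughly 3 mm of the measured dock centre. It is upright, with the screen side to the dock's front.
- **Lever:** about 0.98 rad, measured from both cameras.
- **Bystanders:** they look unmoved in the final picture; I did not measure them.
- **Arm:** well clear of everything.

**Disagreements:**
- **Finger height:** the stated tool length did not match what I saw. The real finger tips stood about 35 mm behind the reported TCP at mid opening, and about 45 mm behind it fully open, where 13 mm was stated. A test closing above the logger confirmed this, so I corrected the heights. The mat and dock contacts then came where predicted.
- **Cameras:** the two views differed by about 2–3 mm, mainly in x, so I averaged them. The last top-view logger rectangle (70 mm wide, where 60 is expected) also took in some edge points, so I relied less on it.

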